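# Unclip the charged battery cartridge and snap it into the air monitor

### The arm

A 6-joint arm with a two-finger parallel gripper is mounted at the origin on the work surface; the furniture and walls round the work are solid. World frame = base frame: x ahead of the robot, y to its left, z up, the work surface at z = 0. Lengths are in m, angles in rad, forces in N, time in s.
With the tool pointing down it reaches from about 0.325 to 1 m from the base axis. Payload 5.1 kg.
Tool frame: the origin (TCP) lies between the finger pads; the fingertips stand 22 mm ahead of it and the grasp point (between the pads) lies 3 mm ahead of it (manip.nose_length is the z of the fingertips in the tool frame, in m); z points along the fingers, y is the line along which they close (so a half turn about z gives the same grasp; the last joint's range is limited). The gripper opens to 85 mm and grips with 20 to 120 N. Pads are 22 mm wide; open, the fingers measure 114 mm over their backs; the gripper's body (76 mm by 85 mm) begins 54 mm behind the grasp point. The pads swing forward as they close: fully open they stand 13 mm farther back than shut.
Start: joints at [-1.356, 0.124, 1.65, -0, 1.367, -0.083], TCP at [0.191, -0.621, 0.253] pointing down, gripper open.
Joint ranges: [-2.61, 2.61], [-1.02, 2.33], [0.03, 2.71], [-1.35, 4.49], [0.32, 2.68], [-2.91, 2.91]. Speed limits (rad/s): [2.57, 2.57, 3.14, 3.14, 3.14, 3.14].

### API

Orientations are given as a 3x3 rotation matrix whose columns are the frame's x, y, z axes.
In Python, from plant import manip gives the robot as it stands.
- The arm moves only by the shell command python3 -m creep 'ROWS' [OPENING] [FORCE]. ROWS is JSON, a list of rows, each a list of 6 numbers: the shift along the tool's x, y, z in m, then the turn, a rotation vector about the tool's x, y, z in degrees. In form: [[tx, ty, tz, wx, wy, wz], ...]. A call has exactly 8 rows; each row shifts and turns the commanded pose from where the row before left it, along the tool's axes as they then stand; what a row does not reach is not made up. A row lasts 1/10 s, in which the tool goes at most 50 mm and 8.59 degrees, less where a joint would pass 70% of its speed; a pose out of reach is approached as far as the arm can. A call is refused whole if a number of a shift passes 0.05 or a number of a turn 8.59, either way. A call with a gripper value outside its range is refused whole. OPENING is the closure in counts, from 0 (fully open) to 255 (shut), set as the call begins (- or left out, the last holds). The fingers move at their own pace and stop on an object; FORCE is the grip in N (left out, the last holds). Time passes only in rows, so rows that do not move let the fingers close, or fill a call up. It gives the time, the measured TCP pose, the force, the opening and the grip force at its end, in the units of the state.
- manip.read_state(): the state, without advancing time (a new reading comes with each control period).
- manip.read_camera(name): name is "side" or "top"; returns (picture, depth): 384x512x3 uint8, red, green, blue; 384x512 float32, m along the optical axis (not along the pixel's ray), 0 where there is no reading.
- manip.calibration(name): a dict with "fx", "fy", "cx", "cy" (pixels), "distortion" ([k1, k2, p1, p2, k3] as OpenCV has them; the pictures are not rectified), "T" (4x4, takes a point from camera to world coordinates). Camera axes: x right, y up, looking along -z (the intrinsics and any distortion apply to the point x, -y, -z); pixel columns grow to the right and rows downward; lengths in m; the calibration is good to about 2 mm. A picture is of the moment at which its call begins. calibration takes no time and is no camera call.
- manip.finish_job(): hands the job in; it is judged then, once.
The state is a dict: "time_s": time; "q": joint angles; "qd": joint speeds; "tau": joint torques, N m; "tcp_pos": TCP position; "eef_rot": TCP orientation; "force": force on the tool from outside, world axes, zero at the start; "ft_torque": the same for the moment, N m; "grip_width": finger opening in m; "grasp_force": force on a finger pad.
Only numpy, scipy, OpenCV 4.12 (cv2) and the standard library are available. Lean on these libraries where they do the work, as an engineer would, in place of code of your own. Each camera call takes 0.05 s, during which the arm holds its last target. There are 200 camera calls.

### The job

Squeeze the two orange side tabs of the battery cartridge together, draw it straight up out of the small black charging dock, and push it down into the blue well of the white air monitor until it bottoms, then let go so that both tabs spring out and it stays snapped in. Never wrench at the cartridge while it is still caught, do not ram it into the monitor, and leave the other things on the table where they are.

Things in the scene. Friction and masses are not known exactly. Their poses are not given: they have to be found in the camera images.
- cartridge: Grey upright battery cartridge, core 40 x 28 x 105 mm (x, y, z), 0.23 kg; origin at the centre of its underside, z up, same after a half turn about z. An orange sprung tab stands on its +y and its -y side. At the start it is snapped into the charger's well, origin 18 mm above the charger's, same yaw; only the part above z = 46 mm stands clear of the well.
- grip (a point): Point on the cartridge's axis 78 mm above its underside, midway between the ribbed finger areas of the two tabs (good from 72 to 88 mm above the underside); axes as the cartridge. Squeezed fully, the tabs make a firm grip to lift it by. When both are squeezed in the charger, the well's spring lifts the cartridge by up to 4 mm.
- tab_left (a joint): Inward travel of the +y tab, m: 0 sprung out, 0.006 squeezed to its firm stop. Plate 24 mm wide (x), z = 14 to 94 mm; outer faces of the two tabs 50 mm apart when free, 38 mm fully squeezed. Each takes 5 N to start and 13 N at the stop. A catch at its foot (z = 12 to 22 mm) sticks out 4 mm further.
- tab_right (a joint): Inward travel of the -y tab, the mirror image of tab_left, m: 0 sprung out, 0.006 squeezed to its firm stop. The cartridge is freed only while both tabs are squeezed in; more than 35 N between cartridge and charger counts as damage.
- charger: Small black charging dock (three green lamps; not one of the two big chargers with battery packs) fixed to the table, 90 mm wide (y), 64 mm high, with a low step carrying the lamps on its -x side; origin under the centre of its well at table height, z up. Its grey well opens upward, rim at z = 64 mm.
- monitor: White air monitor fixed to the table, 90 mm wide (y), 48 mm high, with a display 34 mm high on its -x side; origin under the centre of its battery well at table height, z up. The blue well opens upward and takes the cartridge with its x along the monitor's x (either way round). Throat 44.4 mm (x) by 52.6 mm (y), with sloped lead-ins 6 mm deep that widen it by 3 mm a side.
- monitor_axis (a point): On the monitor's well axis, 64 mm above the table: the rim at its lowest setting. The well sits 0 to 22 mm above that, unreported, and stays so: feel for the bottom. At the lowest setting its sprung plate meets the cartridge's underside at z = 22 mm, the hard bottom is at z = 16 mm. The plate pushes up with 4 N at first, 9.5 N at the bottom.
- monitor_base (a point): Same point as the monitor's origin. Let go at the hard bottom, the tabs spring out under the ledges and the cartridge rises 2 mm until they hold it; let go more than 2 mm above it, it does not catch. More than 28 N between cartridge and monitor counts as damage.
- multimeter: Yellow-edged multimeter lying flat, 138 x 68 x 45 mm, bystander; origin at the centre of its underside.
- sticky_notes: Yellow block of sticky notes, 50 x 51 x 13 mm, bystander; origin at the centre of its underside.
- spares_box: Small brown carton, 60 x 100 x 45 mm, bystander; origin at the centre of its underside.
- mug: White mug, 92 x 127 x 95 mm, bystander; origin at the centre of its underside.
- screwdriver_amber: Screwdriver with amber handle, 224 mm long, lying, bystander; origin at the centre of its underside.
- tape_clear: Roll of tan packing tape, 94 mm across, 48 mm high, bystander; origin at the centre of its underside.

How it is judged:
By the outcome, as a careful person would: the job done as asked, in the order asked, and still so for the second after the job is handed in, with the robot touching nothing.
It also fails if it takes over 51 s, if anything falls off the work surface, if the arm or the gripper's body presses on something with over 40 N, if the wrist force passes 120 N, or if a joint passes its speed limit or range.

## Working session

There is one attempt and no reset: what is moved stays moved. The work goes in short steps, Python scripts to look and compute and a shell command to move; the robot and the scene stay as the last step left them, time stands still between calls to the robot, and variables do not carry over. Pictures are saved under pics/ and viewed, at most 10 in all, crops included, and the job is handed in when it is done.

```bash
ls; mkdir -p pics
cat > h.py <<'E'
import numpy as np, cv2
from plant import manip
def grab(n):
    p,d=manip.read_camera(n); np.savez(f'{n}.npz',p=p,d=d); return p,d
def cloud(n,d):
    c=manip.calibration(n); K=np.array([[c['fx'],0,c['cx']],[0,c['fy'],c['cy']],[0,0,1.]])
    h,w=d.shape; u,v=np.meshgrid(np.arange(w),np.arange(h))
    xy=cv2.undistortPoints(np.stack([u,v],-1).reshape(-1,1,2).astype(np.float64),K,np.array(c['distortion'],float)).reshape(h,w,2)
    P=np.stack([xy[...,0]*d,-xy[...,1]*d,-d,np.ones_like(d)],-1)
    W=(P@np.array(c['T']).T)[...,:3]; W[d==0]=np.nan; return W
E
python3 - <<'E'
from h import *
for n in('top','side'):
    p,d=grab(n); cv2.imwrite(f'pics/{n}0.png',cv2.resize(p[...,::-1],(800,600)))
    print(n,np.array(manip.calibration(n)['T']).round(3).tolist(),manip.calibration(n)['fx'])
s=manip.read_state();print(s['time_s'],np.round(s['eef_rot'],3).tolist(),s['grip_width'],s['force'])
E
```

```text
pics
top [[0.006, 0.988, -0.153, 0.254], [-1.0, 0.007, 0.003, -0.03], [0.004, 0.153, 0.988, 1.26], [0.0, 0.0, 0.0, 1.0]] 411.0060225092009
side [[0.999, 0.028, -0.026, 0.427], [-0.037, 0.498, -0.866, -0.991], [-0.011, 0.866, 0.499, 0.614], [0.0, 0.0, 0.0, 1.0]] 379.8377837149852
0.1 [[0.956, 0.293, -0.0], [0.293, -0.956, 0.002], [0.0, -0.002, -1.0]] 0.08519668812869804 [0.35676989 0.15896683 0.62793551]
```

View pics/top0.png

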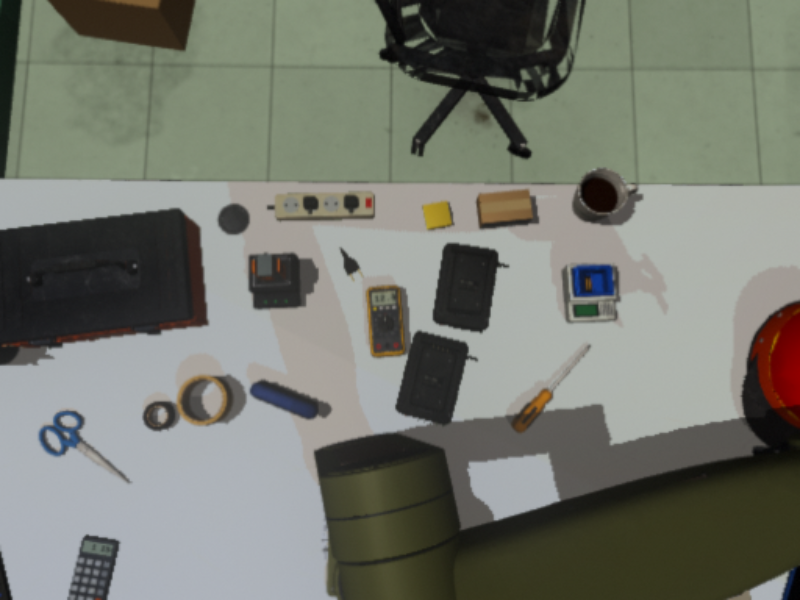

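View pics/side0.png

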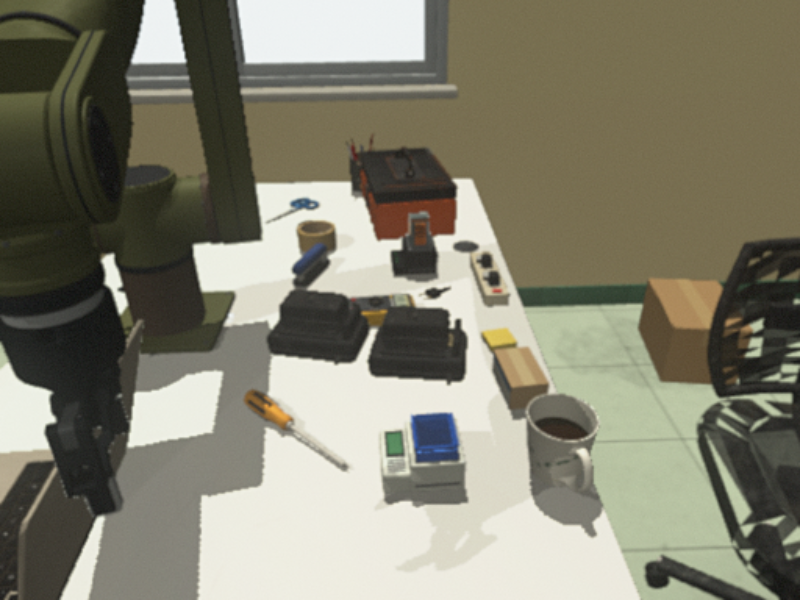

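The top view shows the charger with its cartridge at about (270,275), and the monitor with its blue well at about (592,285). In the side view the cartridge is at about (420,230) and the well at about (437,440).

Run:
```python
from h import *
z=np.load('top.npz');p,d=z['p'],z['d'];W=cloud('top',d)
s=512/800
def rep(name,m):
    q=W[m]; q=q[np.isfinite(q[:,0])]
    xy=q[:,:2].astype(np.float32)
    r=cv2.minAreaRect(xy); print(name,len(q),'med',np.median(q,0).round(4),'rect',np.round(r[0],4),np.round(r[1],4),round(r[2],1),'z',np.percentile(q[:,2],[5,50,95]).round(4))
def box(a,b,c,e):
    m=np.zeros(d.shape,bool); m[int(b*s):int(e*s),int(a*s):int(c*s)]=1; return m
hsv=cv2.cvtColor(p,cv2.COLOR_RGB2HSV);H,S,V=[hsv[...,i].astype(int) for i in range(3)]
B=box(235,235,320,320)
rep('carttop',B&(W[...,2]>.1165)&(W[...,2]<.135))
rep('orange',B&(H<20)&(S>120)&(V>80))
rep('chargerrim',B&(W[...,2]>.055)&(W[...,2]<.075))
rep('charger all',B&(W[...,2]>.02)&(W[...,2]<.075))
M=box(550,250,640,335)
blue=M&(H>100)&(H<130)&(S>150)
rep('blue',blue)
q=W[blue];print(np.histogram(q[:,2],bins=np.arange(0.0,.1,.005)))
rep('bluehigh',blue&(W[...,2]>np.nanpercentile(q[:,2],60)-.004))
rep('monall',M&(W[...,2]>.02))
rep('white48',M&(W[...,2]>.042)&(W[...,2]<.054)&~blue)
rep('disp',M&(W[...,2]>.025)&(W[...,2]<.04)&~blue)
crop=lambda p,a,b,c,e:cv2.resize(p[int(b*s):int(e*s),int(a*s):int(c*s),::-1],(400,400),interpolation=cv2.INTER_NEAREST)
ps=np.load('side.npz')['p']
cv2.imwrite('pics/c.png',np.vstack([np.hstack([cv2.resize(crop(p,230,235,320,325),(300,300)),cv2.resize(crop(p,550,245,640,335),(300,300))]),np.hstack([cv2.resize(crop(ps,375,200,465,290),(300,300)),cv2.resize(crop(ps,370,400,480,510),(300,300))])]))
```

```text
carttop 137 med [0.4941 0.2166 0.1216] rect [0.4931 0.2169] [0.0389 0.0259] 1.9 z [0.1187 0.1216 0.1254]
orange 32 med [0.4972 0.2221 0.1076] rect [0.495  0.2258] [0.0277 0.0627] 4.0 z [0.0513 0.1076 0.1129]
chargerrim 195 med [0.4825 0.2037 0.0606] rect [0.492  0.2167] [0.0695 0.0834] 2.7 z [0.0556 0.0606 0.0677]
charger all 688 med [0.4676 0.2046 0.0505] rect [0.4793 0.2176] [0.0983 0.0919] 3.7 z [0.0207 0.0505 0.0644]
blue 417 med [ 0.4843 -0.4066  0.0541] rect [ 0.4782 -0.3956] [0.0557 0.0773] 2.8 z [0.0086 0.0541 0.067 ]
(array([ 1, 40, 56, 39, 13,  7,  3,  7,  9, 20, 25, 59, 91, 43,  4,  0,  0,
        0,  0]), array([0.   , 0.005, 0.01 , 0.015, 0.02 , 0.025, 0.03 , 0.035, 0.04 ,
       0.045, 0.05 , 0.055, 0.06 , 0.065, 0.07 , 0.075, 0.08 , 0.085,
       0.09 , 0.095]))
bluehigh 204 med [ 0.4775 -0.3938  0.0621] rect [ 0.4779 -0.3931] [0.0556 0.0726] 1.5 z [0.0559 0.0621 0.0683]
monall 989 med [ 0.4513 -0.3894  0.0406] rect [ 0.461 -0.394] [0.1099 0.0911] 3.4 z [0.024  0.0406 0.0656]
white48 201 med [ 0.4625 -0.3705  0.0461] rect [ 0.4791 -0.3927] [0.0718 0.0902] 3.2 z [0.0426 0.0461 0.0503]
disp 413 med [ 0.4281 -0.3908  0.0329] rect [ 0.4601 -0.3931] [0.1073 0.0896] 2.6 z [0.0272 0.0329 0.038 ]
```

View pics/c.png

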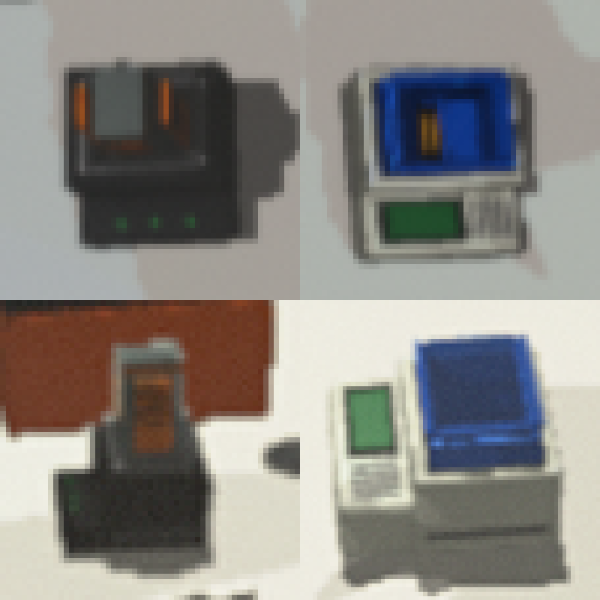

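Run:
```python
from h import *
z=np.load('side.npz');p,d=z['p'],z['d'];W=cloud('side',d)
s=512/800
def rep(name,m):
    q=W[m]; q=q[np.isfinite(q[:,0])]
    r=cv2.minAreaRect(q[:,:2].astype(np.float32)); print(name,len(q),'med',np.median(q,0).round(4),'rect',np.round(r[0],4),np.round(r[1],4),round(r[2],1),'x',np.percentile(q[:,0],[3,97]).round(4),'y',np.percentile(q[:,1],[3,97]).round(4),'z',np.percentile(q[:,2],[5,50,95]).round(4))
def box(a,b,c,e):
    m=np.zeros(d.shape,bool); m[int(b*s):int(e*s),int(a*s):int(c*s)]=1; return m
hsv=cv2.cvtColor(p,cv2.COLOR_RGB2HSV);H,S,V=[hsv[...,i].astype(int) for i in range(3)]
B=box(375,200,465,290)&(W[...,1]<.30)
rep('cart',B&(W[...,2]>.085)&(W[...,2]<.14))
rep('carttop',B&(W[...,2]>.116)&(W[...,2]<.14))
rep('orange',B&(H<20)&(S>120)&(V>80)&(W[...,2]>.07))
M=box(370,400,480,510)
blue=M&(H>100)&(H<130)&(S>120)
rep('bluehigh',blue&(W[...,2]>.057))
print(np.histogram(W[blue][:,2],bins=np.arange(0,.1,.004)))
rep('mon',M&(W[...,2]>.02)&(W[...,1]<-.3))
# front face yaw fits
for n,m in(('monface',M&~blue&(W[...,2]>.01)&(W[...,2]<.04)&(W[...,1]<-.425)&(W[...,0]>.43)),('chface',B&(W[...,2]>.01)&(W[...,2]<.055)&(W[...,1]<.19)&(W[...,0]>.45))):
    q=W[m];f=np.polyfit(q[:,0],q[:,1],1);print(n,len(q),'yaw',np.degrees(np.arctan(f[0])),'y@x=.485',np.polyval(f,.485))
# toolbox / neighbours heights near path from top
T=cloud('top',np.load('top.npz')['d'])
m=(T[...,0]>.35)&(T[...,0]<.6)&(T[...,1]>.27)&(T[...,1]<.5)&(T[...,2]>.05);print('toolbox ymin',np.percentile(T[m][:,1],2),'z',np.percentile(T[m][:,2],98))
m=(T[...,0]>.35)&(T[...,0]<.6)&(T[...,1]>-.3)&(T[...,1]<.1);print('mid zmax',np.nanpercentile(T[m][:,2],99.5))
```

```text
cart 169 med [0.492  0.2023 0.1088] rect [0.4921 0.2095] [0.0455 0.0412] 87.4 x [0.4724 0.5124] y [0.189  0.2287] z [0.0889 0.1088 0.122 ]
carttop 53 med [0.4952 0.2092 0.1207] rect [0.4932 0.214 ] [0.0399 0.0337] 12.7 x [0.4752 0.5121] y [0.1994 0.2298] z [0.117  0.1207 0.1229]
orange 59 med [0.4953 0.1926 0.0854] rect [0.4946 0.1958] [0.0167 0.0335] 83.8 x [0.4843 0.5049] y [0.1877 0.2032] z [0.0711 0.0854 0.1136]
bluehigh 303 med [ 0.4793 -0.4117  0.0617] rect [ 0.4785 -0.399 ] [0.055  0.0683] 2.9 x [0.4519 0.5051] y [-0.4322 -0.3656] z [0.0582 0.0617 0.0663]
(array([  0,   1,  14,   2,   0,   4,   2,   0,   2,   2,   5,  11,  42,
        27,  95, 132,  86,   1,   0,   0,   0,   0,   0,   0]), array([0.   , 0.004, 0.008, 0.012, 0.016, 0.02 , 0.024, 0.028, 0.032,
       0.036, 0.04 , 0.044, 0.048, 0.052, 0.056, 0.06 , 0.064, 0.068,
       0.072, 0.076, 0.08 , 0.084, 0.088, 0.092, 0.096]))
mon 1950 med [ 0.4626 -0.4199  0.0403] rect [ 0.4611 -0.3982] [0.1093 0.0924] 1.8 x [0.4102 0.512 ] y [-0.4425 -0.3622] z [0.0238 0.0403 0.0647]
monface 490 yaw -0.47015114235864686 y@x=.485 -0.43993945403532336
chface 293 yaw -10.566066724357201 y@x=.485 0.17187202986757827
toolbox ymin 0.35082192570414367 z 0.14950170205207325
mid zmax 0.09914227304981146
```

```bash
python3 -m creep '[[0.04,0,0,0,0,7.25],[0.04,0,0,0,0,7.25],[0.04,-0.04,0,0,0,0],[0.04,-0.04,0,0,0,0],[0.04,-0.04,0,0,0,0],[0.04,-0.04,0,0,0,0],[0.04,-0.04,0,0,0,0],[0.02,-0.04,0,0,0,0]]' 0 40; python3 -m creep '[[0,-0.04,0,0,0,0],[0,-0.04,0,0,0,0],[0,-0.04,0,0,0,0],[0,-0.04,0,0,0,0],[0,-0.04,0,0,0,0],[0,-0.04,0,0,0,0],[0,-0.04,0,0,0,0],[0,-0.04,0,0,0,0]]';python3 -m creep '[[0,-0.04,0,0,0,0],[0,-0.03,0,0,0,0],[0,-0.03,0,0,0,0],[0,-0.03,0,0,0,0],[0,-0.02,0,0,0,0],[0,0,0,0,0,0],[0,0,0,0,0,0],[0,0,0,0,0,0]]'
cat >> h.py <<'E'
def go(x,y,z,yaw):
    s=manip.read_state();R=np.array(s['eef_rot']);e=R.T@(np.array([x,y,z])-s['tcp_pos'])
    c,n=np.cos(np.radians(yaw)),np.sin(np.radians(yaw));Rt=np.array([[c,n,0],[n,-c,0],[0,0,-1.]])
    w=np.degrees(cv2.Rodrigues(R.T@Rt)[0].ravel())
    print('t',s['time_s'],'tcp',np.round(s['tcp_pos'],4),'need mm',(e*1e3).round(1),'turn',w.round(2),'F',np.round(s['force'],1),'M',np.round(s['ft_torque'],2),'w',round(s['grip_width'],4),'gf',round(s['grasp_force'],1))
E
python3 -c "
from h import *
go(.4932,.216,.25,2.5)"
```

```text
time_s: 0.9
tcp_pos: [0.4569, -0.3756, 0.2528]
eef_rot: [[0.999, 0.046, 0.0], [0.046, -0.999, 0.001], [0.0, -0.001, -1.0]]
force: [-1.1, -0.8, 0.4]
grip_width: 0.0856
grasp_force: 0.0
time_s: 1.7
tcp_pos: [0.4403, -0.0562, 0.2529]
eef_rot: [[0.999, 0.044, -0.0], [0.044, -0.999, 0.0], [-0.0, -0.0, -1.0]]
force: [0.7, -0.3, 0.5]
grip_width: 0.0852
grasp_force: 0.0
time_s: 2.5
tcp_pos: [0.4342, 0.0914, 0.2531]
eef_rot: [[0.999, 0.044, -0.0], [0.044, -0.999, -0.0], [-0.0, 0.0, -1.0]]
force: [0.9, 0.3, 0.9]
grip_width: 0.0854
grasp_force: 0.0
t 2.5 tcp [0.4342 0.0914 0.2531] need mm [  64.4 -121.9    3. ] turn [0.02 0.02 0.02] F [0.9 0.3 0.9] M [ 0.03  0.03 -0.02] w 0.0854 gf 0.0
```

```bash
python3 -m creep '[[0.02,-0.03,0,0,0,0],[0.02,-0.03,0,0,0,0],[0.014,-0.03,0,0,0,0],[0.01,-0.022,0,0,0,0],[0,-0.01,0,0,0,0],[0,0,0.03,0,0,0],[0,0,0.03,0,0,0],[0,0,0.02,0,0,0]]'
python3 - <<'E'
from h import *
p,_=grab('top');ps,ds=grab('side')
a=cv2.resize(p[140:230,130:230,::-1],(400,360),interpolation=cv2.INTER_CUBIC)
b=cv2.resize(ps[90:190,220:320,::-1],(400,400),interpolation=cv2.INTER_CUBIC)
cv2.imwrite('pics/d.png',np.hstack([np.pad(a,((0,40),(0,0),(0,0))),b]))
go(.4932,.216,.099,2.5)
E
```

```text
time_s: 3.3
tcp_pos: [0.4917, 0.2153, 0.171]
eef_rot: [[0.999, 0.043, -0.003], [0.043, -0.999, -0.001], [-0.003, 0.001, -1.0]]
force: [-0.1, -0.2, -0.0]
grip_width: 0.0851
grasp_force: 0.0
t 3.4 tcp [0.4903 0.2149 0.1694] need mm [ 3.4 -1.2 70.4] turn [ 0.14  0.42 -0.02] F [-0.6 -1.  -0. ] M [0.05 0.01 0.01] w 0.0855 gf 0.0
```

View pics/d.png

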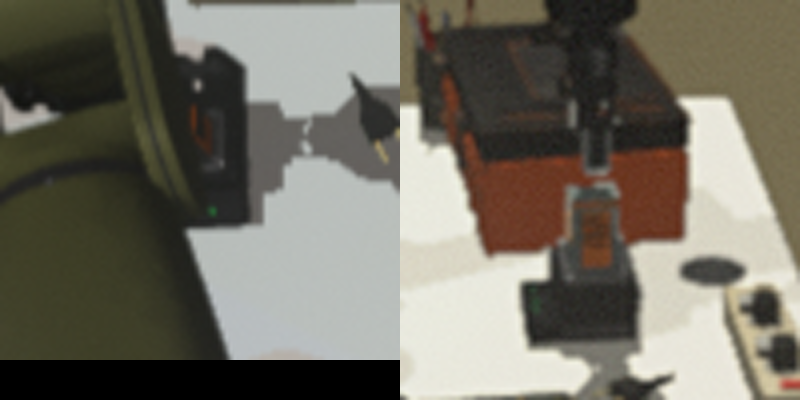

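The side crop shows the finger above the cartridge and lined up with it in x (both near column 597). I'll descend.

```bash
python3 -m creep '[[0,0,0.01,0,0,0],[0,0,0.02,0,0,0],[0,0,0.02,0,0,0],[0,0,0.012,0,0,0],[0,0,0.008,0,0,0],[0,0,0,0,0,0],[0,0,0,0,0,0],[0,0,0,0,0,0]]'
python3 -c "
from h import *
go(.4932,.216,.1,2.5)"
```

```text
time_s: 4.2
tcp_pos: [0.4935, 0.2171, 0.1046]
eef_rot: [[0.999, 0.045, 0.002], [0.045, -0.999, 0.001], [0.002, -0.001, -1.0]]
force: [-0.2, 0.3, 0.1]
grip_width: 0.0855
grasp_force: 0.0
t 4.2 tcp [0.4935 0.2171 0.1046] need mm [-0.4  1.   4.6] turn [-0.03 -0.12  0.07] F [-0.2  0.3  0.1] M [-0.04  0.   -0.04] w 0.0855 gf 0.0
```

```bash
python3 -m creep '[[0,0,0.004,0,0,0],[0,0,0,0,0,0],[0,0,0,0,0,0],[0,0,0,0,0,0],[0,0,0,0,0,0],[0,0,0,0,0,0],[0,0,0,0,0,0],[0,0,0,0,0,0]]' 105 40
python3 -c "
from h import *
go(.4932,.216,.1,2.5)"
```

```text
time_s: 5.0
tcp_pos: [0.4927, 0.217, 0.0995]
eef_rot: [[0.999, 0.045, 0.0], [0.045, -0.999, 0.0], [0.0, -0.0, -1.0]]
force: [-1.5, 3.3, 1.2]
grip_width: 0.0501
grasp_force: 1.8
t 5.0 tcp [0.4927 0.217  0.0995] need mm [ 0.4  1.  -0.5] turn [-0.03 -0.01  0.06] F [-1.5  3.3  1.2] M [0.56 0.13 0.05] w 0.0501 gf 1.8
```

```bash
python3 -m creep '[[0,-0.001,0,0,0,0],[0,0,0,0,0,0],[0,0,0,0,0,0],[0,0,0,0,0,0],[0,0,0,0,0,0],[0,0,0,0,0,0],[0,0,0,0,0,0],[0,0,0,0,0,0]]' 110
python3 -c "
from h import *
go(.4932,.216,.1,2.5)"
```

```text
time_s: 5.8
tcp_pos: [0.4929, 0.2178, 0.0996]
eef_rot: [[0.999, 0.045, 0.001], [0.045, -0.999, -0.0], [0.001, 0.0, -1.0]]
force: [-0.9, -0.2, 5.1]
grip_width: 0.0485
grasp_force: 5.7
t 5.8 tcp [0.4929 0.2178 0.0996] need mm [ 0.2  1.8 -0.4] turn [ 0.   -0.03  0.06] F [-0.9 -0.2  5.1] M [-0.13  0.25  0.06] w 0.0485 gf 5.7
```

```bash
python3 -m creep '[[0,0,-0.0005,0,0,0],[0,0,-0.0005,0,0,0],[0,0,-0.0005,0,0,0],[0,0,0,0,0,0],[0,0,0,0,0,0],[0,0,0,0,0,0],[0,0,0,0,0,0],[0,0,0,0,0,0]]' 170
python3 -c "
from h import *
go(.4932,.216,.1,2.5)"
```

```text
time_s: 6.6
tcp_pos: [0.4929, 0.2177, 0.1013]
eef_rot: [[0.999, 0.045, 0.001], [0.045, -0.999, -0.0], [0.001, 0.0, -1.0]]
force: [-1.5, -0.5, 5.7]
grip_width: 0.0328
grasp_force: 39.6
t 6.6 tcp [0.4929 0.2177 0.1013] need mm [0.2 1.8 1.3] turn [ 0.01 -0.03  0.07] F [-1.5 -0.5  5.7] M [-0.16  0.27  0.05] w 0.0328 gf 39.6
```

```bash
python3 -m creep '[[0,0,-0.001,0,0,0],[0,0,-0.001,0,0,0],[0,0,-0.001,0,0,0],[0,0,-0.001,0,0,0],[0,0,-0.001,0,0,0],[0,0,-0.001,0,0,0],[0,0,0,0,0,0],[0,0,0,0,0,0]]'
python3 - <<'E'
from h import *
go(.4932,.216,.1,2.5)
ps,ds=grab('side')
cv2.imwrite('pics/e.png',cv2.resize(ps[100:180,220:320,::-1],(750,600),interpolation=cv2.INTER_CUBIC))
E
```

```text
time_s: 7.4
tcp_pos: [0.4926, 0.2177, 0.1066]
eef_rot: [[0.999, 0.045, -0.0], [0.045, -0.999, -0.0], [-0.0, 0.0, -1.0]]
force: [1.0, 0.3, 0.8]
grip_width: 0.0327
grasp_force: 40.1
t 7.4 tcp [0.4926 0.2177 0.1066] need mm [0.5 1.7 6.6] turn [0.01 0.   0.06] F [1.  0.3 0.8] M [-0.1  -0.23 -0.03] w 0.0327 gf 40.1
```

View pics/e.png

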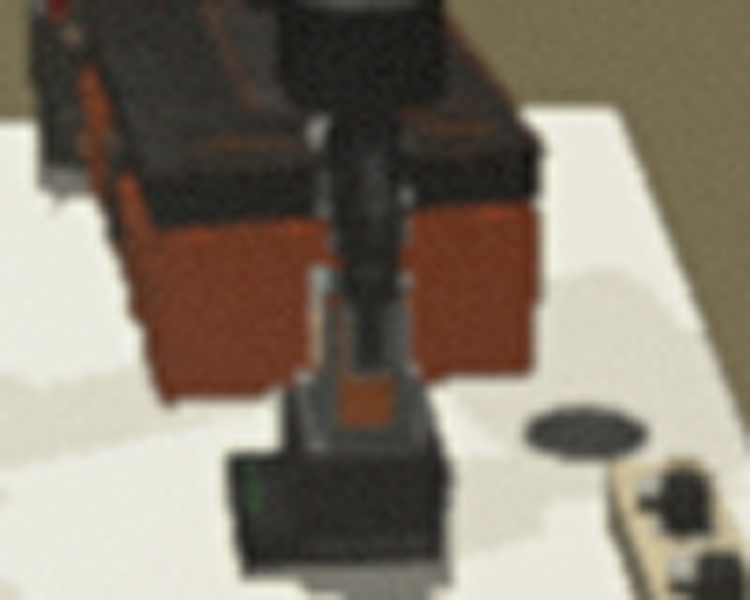

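The finger sits in the middle of the tab (column 370). Forces are low, so I'll keep lifting.

```bash
python3 -m creep '[[0,0,-0.002,0,0,0],[0,0,-0.003,0,0,0],[0,0,-0.004,0,0,0],[0,0,-0.004,0,0,0],[0,0,-0.004,0,0,0],[0,0,-0.004,0,0,0],[0,0,-0.004,0,0,0],[0,0,-0.004,0,0,0]]'
python3 -c "
from h import *
go(.4932,.216,.26,2.5)"
```

```text
time_s: 8.25
tcp_pos: [0.4927, 0.2178, 0.1363]
eef_rot: [[0.999, 0.045, 0.0], [0.045, -0.999, 0.0], [0.0, -0.0, -1.0]]
force: [-0.1, 0.1, -2.4]
grip_width: 0.0323
grasp_force: 40.0
t 8.25 tcp [0.4927 0.2178 0.1363] need mm [   0.5    1.8 -123.7] turn [-0.   -0.01  0.06] F [-0.1  0.1 -2.4] M [ 0.    0.01 -0.01] w 0.0323 gf 40.0
```

```bash
python3 -m creep '[[0,0,-0.01,0,0,0],[0,0,-0.015,0,0,0],[0,0,-0.015,0,0,0],[0,0,-0.015,0,0,0],[0,0,-0.015,0,0,0],[0,0,-0.015,0,0,0],[0,0.005,-0.01,0,0,0],[0,0.015,-0.01,0,0,0]]'
python3 -m creep '[[0,0.02,0,0,0,0],[0,0.03,0,0,0,0],[0,0.03,0,0,0,0],[0,0.03,0,0,0,0],[0,0.03,0,0,0,0],[0,0.03,0,0,0,0],[0,0.03,0,0,0,0],[0,0.03,0,0,0,0]]'
python3 -m creep '[[0,0.03,0,0,0,0],[0,0.03,0,0,0,0],[0,0.03,0,0,0,0],[0,0.03,0,0,0,0],[0,0.03,0,0,0,0],[0,0.03,0,0,0,0],[0,0.03,0,0,0,0],[0,0.03,0,0,0,0]]'
python3 -m creep '[[0,0.03,0,0,0,0],[0,0.03,0,0,0,0],[0,0.02,0,0,0,0],[0,0.01,0,0,0,0],[0,0.005,0,0,0,0],[0,0,0,0,0,0],[0,0,0,0,0,0],[0,0,0,0,0,0]]'
python3 - <<'E'
from h import *
go(.478,-.392,.2,2.5)
p,_=grab('top');ps,ds=grab('side')
a=cv2.resize(p[150:220,340:420,::-1],(400,350),interpolation=cv2.INTER_CUBIC)
b=cv2.resize(ps[190:330,210:350,::-1],(400,400),interpolation=cv2.INTER_CUBIC)
cv2.imwrite('pics/f.png',np.hstack([np.pad(a,((0,50),(0,0),(0,0))),b]))
E
```

```text
time_s: 9.05
tcp_pos: [0.4935, 0.1978, 0.2419]
eef_rot: [[0.999, 0.046, 0.0], [0.046, -0.999, 0.0], [0.0, -0.0, -1.0]]
force: [0.3, -0.4, -2.7]
grip_width: 0.0322
grasp_force: 40.0
time_s: 9.85
tcp_pos: [0.5031, -0.0342, 0.2408]
eef_rot: [[0.999, 0.044, -0.001], [0.044, -0.999, -0.0], [-0.001, 0.0, -1.0]]
force: [0.6, 0.8, -2.3]
grip_width: 0.0322
grasp_force: 40.0
time_s: 10.65
tcp_pos: [0.5134, -0.2738, 0.2407]
eef_rot: [[0.999, 0.044, -0.001], [0.044, -0.999, 0.0], [-0.001, -0.0, -1.0]]
force: [-0.3, -0.1, -2.7]
grip_width: 0.0325
grasp_force: 40.1
time_s: 11.45
tcp_pos: [0.519, -0.3656, 0.2409]
eef_rot: [[0.999, 0.046, -0.0], [0.046, -0.999, 0.0], [0.0, -0.0, -1.0]]
force: [-0.2, 0.3, -2.8]
grip_width: 0.0325
grasp_force: 40.1
t 11.45 tcp [ 0.519  -0.3656  0.2409] need mm [-42.1  24.5  40.9] turn [-0.02 -0.    0.13] F [-0.2  0.3 -2.8] M [0.02 0.   0.  ] w 0.0325 gf 40.1
```

View pics/f.png

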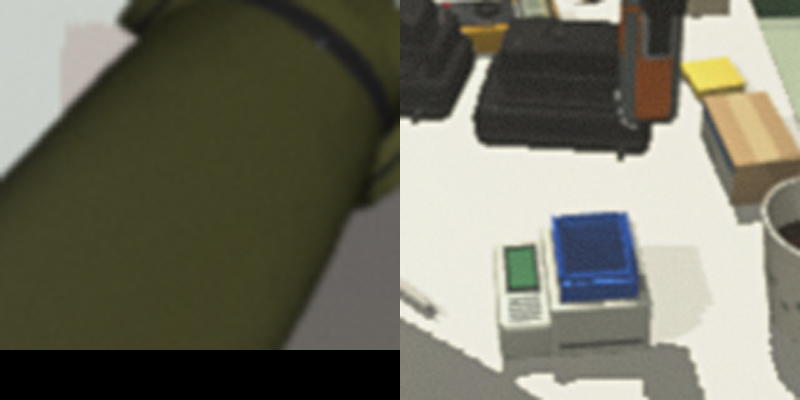

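The cartridge hangs upright and square. In the side crop it is at about (650,60) and the well at about (592,255). I'll move it above the well.

```bash
python3 -m creep '[[-0.01,0.005,0,0,0,0],[-0.012,0.008,0,0,0,0],[-0.01,0.007,0,0,0,0],[-0.007,0.0045,0.01,0,0,0],[-0.003,0,0.02,0,0,0],[0,0,0.02,0,0,0],[0,0,0.015,0,0,0],[0,0,0.01,0,0,0]]'
python3 - <<'E'
from h import *
ps,d=grab('side')
go(.478,-.392,.16,2.5)
b=cv2.resize(ps[230:320,220:320,::-1],(660,594),interpolation=cv2.INTER_CUBIC)
cv2.imwrite('pics/g.png',b)
W=cloud('side',d);hsv=cv2.cvtColor(ps,cv2.COLOR_RGB2HSV);H,S,V=[hsv[...,i].astype(int) for i in range(3)]
R=np.zeros(d.shape,bool);R[230:320,230:330]=1
o=R&(H<20)&(S>120)&(V>80)&(W[...,2]>.06)&(W[...,1]>-.5)&(W[...,1]<-.3)
c=R&(W[...,2]>.1)&(W[...,2]<.125)&(W[...,1]<-.36)&(W[...,1]>-.46)
b=R&(H>100)&(H<130)&(S>120)&(W[...,2]>.05)
for n,m in(('orange',o),('cart',c),('blue',b)):
    q=W[m];print(n,len(q),[np.percentile(q[:,i],[3,50,97]).round(4) for i in range(3)])
E
```

```text
time_s: 12.35
tcp_pos: [0.4769, -0.3927, 0.1635]
eef_rot: [[0.999, 0.044, -0.002], [0.044, -0.999, 0.002], [-0.002, -0.002, -1.0]]
force: [-0.5, 0.1, -2.6]
grip_width: 0.0322
grasp_force: 40.1
t 12.4 tcp [ 0.4766 -0.3922  0.1622] need mm [ 1.4 -0.1  2.2] turn [-0.2   0.18  0.04] F [ 0.2  0.6 -3.6] M [ 0.02  0.04 -0.01] w 0.0323 gf 40.1
orange 218 [array([0.466 , 0.476 , 0.4878]), array([-0.4162, -0.4121, -0.4096]), array([0.096 , 0.1162, 0.1406])]
cart 205 [array([0.4569, 0.4759, 0.4963]), array([-0.414 , -0.4111, -0.4007]), array([0.1003, 0.1125, 0.1237])]
blue 275 [array([0.4518, 0.4792, 0.5055]), array([-0.4329, -0.4272, -0.3719]), array([0.0509, 0.0608, 0.0665])]
```

View pics/g.png

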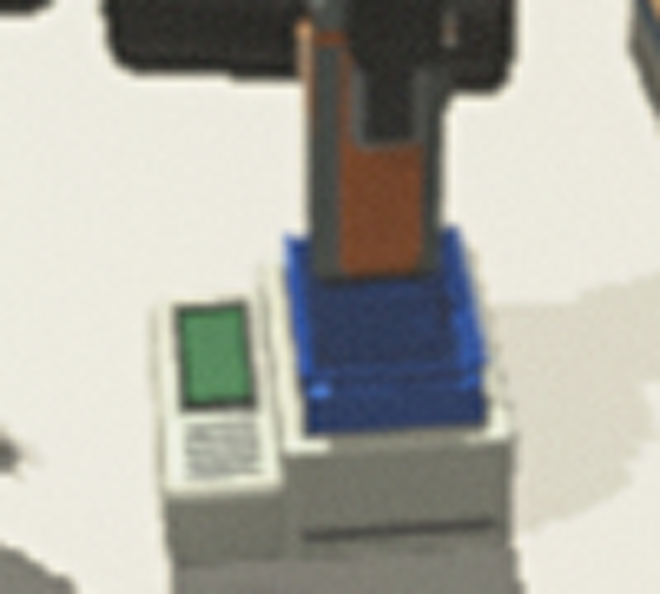

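The cartridge is over the well, with its lower edge at about (375,275). The side view puts it about 1 mm low in x. I'll correct that and lower slowly.

```bash
python3 -m creep '[[0.0005,0.002,0,0,0,0],[0,0,0,0,0,0],[0,0,0,0,0,0],[0,0,0.003,0,0,0],[0,0,0.003,0,0,0],[0,0,0.003,0,0,0],[0,0,0.003,0,0,0],[0,0,0,0,0,0]]';python3 -m creep '[[0,0,0.003,0,0,0],[0,0,0.003,0,0,0],[0,0,0.003,0,0,0],[0,0,0.003,0,0,0],[0,0,0.003,0,0,0],[0,0,0,0,0,0],[0,0,0,0,0,0],[0,0,0,0,0,0]]'
python3 -c "
from h import *
go(.4787,-.394,.1,2.5)"
```

```text
time_s: 13.2
tcp_pos: [0.4782, -0.3946, 0.1529]
eef_rot: [[0.999, 0.045, -0.001], [0.045, -0.999, 0.001], [-0.001, -0.001, -1.0]]
force: [0.5, -0.8, -3.0]
grip_width: 0.0325
grasp_force: 40.1
time_s: 14.0
tcp_pos: [0.4786, -0.3951, 0.139]
eef_rot: [[0.999, 0.045, 0.0], [0.045, -0.999, -0.0], [0.0, 0.0, -1.0]]
force: [0.5, 0.3, -2.4]
grip_width: 0.0324
grasp_force: 40.1
t 14.0 tcp [ 0.4786 -0.3951  0.139 ] need mm [ 0.1 -1.1 39. ] turn [ 0.01 -0.01  0.06] F [ 0.5  0.3 -2.4] M [-0.02  0.02  0.03] w 0.0324 gf 40.1
```

```bash
python3 -m creep '[[0,-0.0005,0.002,0,0,0],[0,0,0.002,0,0,0],[0,0,0.002,0,0,0],[0,0,0.002,0,0,0],[0,0,0.002,0,0,0],[0,0,0.002,0,0,0],[0,0,0,0,0,0],[0,0,0,0,0,0]]'
python3 -c "
from h import *
go(.4787,-.394,.1,2.5)"
```

```text
time_s: 14.8
tcp_pos: [0.4785, -0.3944, 0.1268]
eef_rot: [[0.999, 0.045, -0.0], [0.045, -0.999, 0.0], [-0.0, -0.0, -1.0]]
force: [-0.4, -0.2, -2.6]
grip_width: 0.0324
grasp_force: 40.1
t 14.8 tcp [ 0.4785 -0.3944  0.1268] need mm [ 0.2 -0.4 26.8] turn [-0.    0.01  0.06] F [-0.4 -0.2 -2.6] M [-0.01  0.01 -0.02] w 0.0324 gf 40.1
```

```bash
python3 -m creep '[[0,0,0.002,0,0,0],[0,0,0.002,0,0,0],[0,0,0.002,0,0,0],[0,0,0.002,0,0,0],[0,0,0.002,0,0,0],[0,0,0.002,0,0,0],[0,0,0,0,0,0],[0,0,0,0,0,0]]'
python3 -m creep '[[0,0,0.001,0,0,0],[0,0,0.001,0,0,0],[0,0,0.001,0,0,0],[0,0,0.001,0,0,0],[0,0,0.001,0,0,0],[0,0,0,0,0,0],[0,0,0,0,0,0],[0,0,0,0,0,0]]'
python3 -c "
from h import *
go(.4787,-.394,.1,2.5)"
```

```text
time_s: 15.6
tcp_pos: [0.4785, -0.3944, 0.1147]
eef_rot: [[0.999, 0.045, -0.0], [0.045, -0.999, 0.0], [-0.0, -0.0, -1.0]]
force: [-0.0, 0.8, -2.2]
grip_width: 0.0319
grasp_force: 40.1
time_s: 16.4
tcp_pos: [0.4785, -0.3945, 0.1099]
eef_rot: [[0.999, 0.045, 0.0], [0.045, -0.999, -0.0], [0.0, 0.0, -1.0]]
force: [-0.3, -0.6, -3.1]
grip_width: 0.0323
grasp_force: 40.1
t 16.4 tcp [ 0.4785 -0.3945  0.1099] need mm [ 0.2 -0.5  9.9] turn [ 0.   -0.    0.06] F [-0.3 -0.6 -3.1] M [-0.01  0.01  0.01] w 0.0323 gf 40.1
```

```bash
python3 -m creep '[[0,0,0.001,0,0,0],[0,0,0.001,0,0,0],[0,0,0.001,0,0,0],[0,0,0.001,0,0,0],[0,0,0.001,0,0,0],[0,0,0,0,0,0],[0,0,0,0,0,0],[0,0,0,0,0,0]]'
```

```text
time_s: 17.2
tcp_pos: [0.4787, -0.3946, 0.1052]
eef_rot: [[0.999, 0.045, 0.001], [0.045, -0.999, -0.0], [0.001, 0.001, -1.0]]
force: [-0.6, 1.0, 4.7]
grip_width: 0.0323
grasp_force: 41.2
```

```bash
python3 -m creep '[[0,0,0.001,0,0,0],[0,0,0.001,0,0,0],[0,0,0.001,0,0,0],[0,0,0,0,0,0],[0,0,0,0,0,0],[0,0,0,0,0,0],[0,0,0,0,0,0],[0,0,0,0,0,0]]'
```

```text
time_s: 18.0
tcp_pos: [0.4788, -0.3947, 0.1026]
eef_rot: [[0.999, 0.045, 0.001], [0.045, -0.999, -0.001], [0.001, 0.001, -1.0]]
force: [-1.8, 1.5, 6.8]
grip_width: 0.0321
grasp_force: 41.6
```

```bash
python3 -m creep '[[0,0,0.0005,0,0,0],[0,0,0,0,0,0],[0,0,0,0,0,0],[0,0,0,0,0,0],[0,0,0.0005,0,0,0],[0,0,0,0,0,0],[0,0,0,0,0,0],[0,0,0,0,0,0]]'
```

```text
time_s: 18.8
tcp_pos: [0.4789, -0.3948, 0.1026]
eef_rot: [[0.999, 0.045, 0.001], [0.045, -0.999, -0.001], [0.001, 0.001, -1.0]]
force: [-2.4, 2.2, 11.0]
grip_width: 0.0325
grasp_force: 42.2
```

```bash
python3 -m creep '[[0,0,0.0005,0,0,0],[0,0,0,0,0,0],[0,0,0,0,0,0],[0,0,0,0,0,0],[0,0,0,0,0,0],[0,0,0,0,0,0],[0,0,0,0,0,0],[0,0,0,0,0,0]]'
```

```text
time_s: 19.6
tcp_pos: [0.479, -0.3948, 0.1025]
eef_rot: [[0.999, 0.045, 0.001], [0.045, -0.999, -0.001], [0.001, 0.001, -1.0]]
force: [-4.0, 3.8, 11.8]
grip_width: 0.0322
grasp_force: 42.6
```

Contact began about 6 mm above this point, and the reading is now stiff at about 14 N, so it's on the hard bottom. Letting go.

```bash
python3 -m creep '[[0,0,0,0,0,0],[0,0,0,0,0,0],[0,0,0,0,0,0],[0,0,0,0,0,0],[0,0,0,0,0,0],[0,0,0,0,0,0],[0,0,0,0,0,0],[0,0,0,0,0,0]]' 0
python3 -m creep '[[0,0,-0.005,0,0,0],[0,0,-0.01,0,0,0],[0,0,-0.02,0,0,0],[0,0,-0.02,0,0,0],[0,0,-0.03,0,0,0],[0,0,-0.03,0,0,0],[0,0,-0.03,0,0,0],[0,0,-0.03,0,0,0]]'
python3 -m creep '[[-0.03,0,0,0,0,0],[-0.03,0.02,0,0,0,0],[-0.03,0.03,0,0,0,0],[-0.03,0.03,0,0,0,0],[0,0.03,0,0,0,0],[0,0.03,0,0,0,0],[0,0.03,0,0,0,0],[0,0,0,0,0,0]]'
python3 - <<'E'
from h import *
ps,d=grab('side');p,dt=grab('top')
b=cv2.resize(ps[220:320,220:320,::-1],(400,400),interpolation=cv2.INTER_CUBIC)
a=cv2.resize(p[150:220,340:420,::-1],(400,350),interpolation=cv2.INTER_CUBIC)
cv2.imwrite('pics/h.png',np.hstack([np.pad(a,((0,50),(0,0),(0,0))),b]))
for n,dd in(('side',d),('top',dt)):
    W=cloud(n,dd);m=(abs(W[...,0]-.4785)<.03)&(abs(W[...,1]+.394)<.03)&(W[...,2]>.1)&(W[...,2]<.16)
    q=W[m];print(n,len(q),[np.percentile(q[:,i],[3,50,97]).round(4) for i in range(3)])
go(.4787,-.394,.1,2.5)
E
```

```text
time_s: 20.4
tcp_pos: [0.4785, -0.3945, 0.1003]
eef_rot: [[0.999, 0.045, -0.0], [0.045, -0.999, 0.0], [-0.0, -0.0, -1.0]]
force: [-0.6, 0.0, 0.5]
grip_width: 0.0857
grasp_force: 0.0
time_s: 21.2
tcp_pos: [0.4785, -0.3944, 0.2779]
eef_rot: [[0.999, 0.045, 0.001], [0.045, -0.999, -0.001], [0.001, 0.001, -1.0]]
force: [0.1, -0.6, -0.7]
grip_width: 0.0856
grasp_force: 0.0
time_s: 22.0
tcp_pos: [0.3656, -0.5724, 0.2758]
eef_rot: [[0.999, 0.042, 0.0], [0.042, -0.999, -0.001], [0.0, 0.001, -1.0]]
force: [0.7, 0.6, -0.5]
grip_width: 0.0855
grasp_force: 0.0
side 410 [array([0.4588, 0.4777, 0.497 ]), array([-0.4215, -0.4083, -0.3844]), array([0.1019, 0.1191, 0.1246])]
top 222 [array([0.4583, 0.4774, 0.4954]), array([-0.4149, -0.3892, -0.3679]), array([0.102 , 0.1219, 0.1272])]
t 22.1 tcp [ 0.3661 -0.5699  0.2758] need mm [ 120.2 -170.7  175.8] turn [-0.01 -0.01  0.03] F [-0.1  0.3  0.5] M [0.03 0.   0.  ] w 0.0853 gf 0.0
```

View pics/h.png

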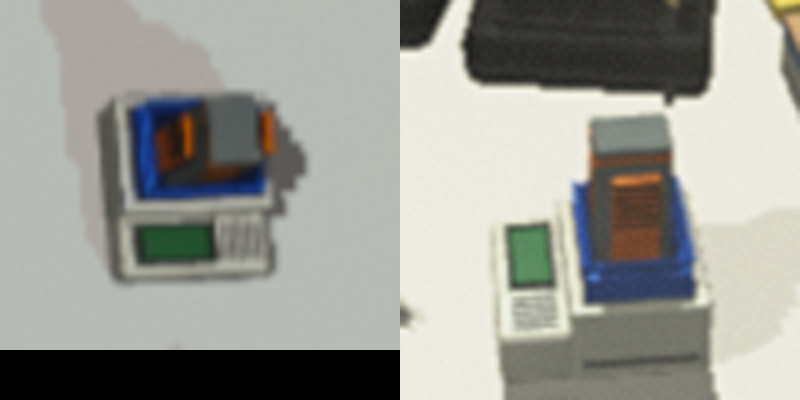

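Top and side views show the cartridge standing upright in the blue well, with both orange tabs out (top view, about (187,135) and (268,130)). I'll check its height against the rim before handing in.

Run:
```python
from h import *
for n in('top','side'):
    D=[manip.read_camera(n) for _ in range(6)]; d=np.median([x[1] for x in D],0); p=D[0][0]; W=cloud(n,d)
    hsv=cv2.cvtColor(p,cv2.COLOR_RGB2HSV);H,S=hsv[...,0].astype(int),hsv[...,1].astype(int)
    m=(abs(W[...,0]-.478)<.016)&(abs(W[...,1]+.3935)<.010)&(W[...,2]>.11)&(W[...,2]<.16)&(S<100)
    q=W[m];c,*_=np.linalg.lstsq(np.c_[q[:,:2]-[.478,-.3935],np.ones(len(q))],q[:,2],rcond=None)
    t=(abs(W[...,0]-.43)<.1)&(abs(W[...,1]+.55)<.05)
    t=(abs(W[...,0]-.46)<.04)&(abs(W[...,1]+.28)<.03)
    b=(H>100)&(H<130)&(S>150)&(abs(W[...,0]-.478)<.035)&(abs(W[...,1]+.394)<.04)&(W[...,2]>.058)
    print(n,'top',len(q),np.median(q[:,2]),'tilt',np.degrees(c[:2]),'table',np.nanmedian(W[t][:,2]),'rim',np.percentile(W[b][:,2],[50,90]))
go(0.478,-.394,.1,2.5)
```

```text
top top 79 0.12385240859479785 tilt [ 0.22072239 -0.17876102] table -0.001168735235346663 rim [0.06276276 0.06618504]
side top 103 0.12370131417704805 tilt [0.2981354  0.32522112] table -0.0013107338206622132 rim [0.06401336 0.06600702]
t 22.7 tcp [ 0.3663 -0.5695  0.2754] need mm [ 119.5 -170.4  175.4] turn [ 0.01 -0.    0.07] F [ 0.6 -0.8  0.8] M [0.02 0.03 0.02] w 0.0852 gf 0.0
```

```bash
python3 -c "
from plant import manip
print(manip.finish_job())"
```

```text
the job is handed in; nothing more can be done
None
```

The cartridge is out of the charging dock and in the air monitor's blue well. It was pushed to the bottom and let go, and its height above the rim (about 58 mm, against about 59 mm if latched) and the sprung-out tabs indicate it snapped in. The job was handed in at about 23 s; I didn't re-check the other things on the table, but no move went near them.

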